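Sweep the loose hex nuts back into their drawer

TASK

Three steel hex nuts lie loose on the sorting board. Sweep all three with the fingertips along the board and over its end into the open drawer that already holds nuts, not the one with the screws. Do not pick the nuts up, and leave the blue tin and the brass bush on the board, and everything on the bench, standing where they are.

Things in the scene. Friction and masses are not known exactly. Their poses are not given: they have to be found in the camera images.
- board: fixed sorting board, 242 mm (x) by 300 mm (y), flat dark top 70 mm above the bench. Rims stand 12 mm above the top along the two long edges (from x = 115 to 121 mm, both sides); the ends at y = -150 and +150 mm are open, no lip, with an open drawer at each. Nuts lie in lanes 75 mm apart in x; no tin or bush lies in a nut's lane. Origin: centre of underside, on the bench.
- nut_drawer: fixed open olive drawer, 270 (x) by 130 (y) by 50 mm high, 3 mm walls and floor, card and pull on its -x front; four steel nuts (fixed) lie at its x ends, its middle is empty. Parallel to the board, centre 202 mm from the board's along the board's y, at either end (varies). The board's end overhangs its near wall by 10 mm, so nuts swept over drop in. Origin: centre of underside.
- screw_drawer: the same drawer at the other end of the board, holding black cap screws. Nothing goes in here. Origin: centre of its underside.
- nut_a: loose bright-steel hex nut, 36 mm across flats, 41.6 mm across corners, 19 mm high, 22 mm bore, about 110 g, lying flat on the board at the start. Origin: centre of its underside, z up along the bore.
- nut_b: loose bright-steel hex nut, 36 mm across flats, 41.6 mm across corners, 19 mm high, 22 mm bore, about 110 g, lying flat on the board at the start. Origin: centre of its underside, z up along the bore.
- nut_c: loose bright-steel hex nut, 36 mm across flats, 41.6 mm across corners, 19 mm high, 22 mm bore, about 110 g, lying flat on the board at the start. Origin: centre of its underside, z up along the bore.
- tin: loose blue tin with a darker blue lid, 46 mm diameter, 38 mm high, standing on the board; to be left alone. Origin: centre of its underside.
- bush: loose plain brass bush (tube), 32 mm diameter, 30 mm high, bore 18 mm, standing on the board in the same lane (about the same board x) as the tin; to be left alone. Origin: centre of its underside.
- hammer: hammer lying on the bench left of the board, about 300 mm long; leave alone. Origin: underside, about mid length.
- wrench: wrench lying on the bench right of the board; leave alone. Origin: underside, about mid length.
- oil: yellow oil bottle with red cap, 60 mm diameter, 150 mm high, standing on the bench to the right of the board; leave alone. Origin: centre of its underside.
- cup: open steel pot, 84 mm diameter, 75 mm high, standing on the bench to the left of the board; leave alone. Origin: centre of its underside.

How it is judged:
At the end, for the whole second after the job is handed in: All three nuts rest inside the nut drawer, below its rim (origins under 50 mm, within the walls); tin and bush upright within 20 mm of their start; hammer, wrench, oil bottle and pot within 30 mm of theirs, bottle and pot upright (x of nut_a in the frame of nut_drawer between -0.132 and 0.132 m and y of nut_a in the frame of nut_drawer between -0.063 and 0.063 m and height (world z) of each of nut_a, nut_b, nut_c below 0.05 m and linear speed of each of nut_a, nut_b, nut_c below 0.02 m/s and x of nut_b in the frame of nut_drawer between -0.132 and 0.132 m and y of nut_b in the frame of nut_drawer between -0.063 and 0.063 m and x of nut_c in the frame of nut_drawer between -0.132 and 0.132 m and y of nut_c in the frame of nut_drawer between -0.063 and 0.063 m and distance of each of tin, bush from where it was at the start of the episode below 0.02 m and distance of each of hammer, wrench, oil, cup from where it was at the start of the episode below 0.03 m and angle between each of tin, bush, oil, cup's own z axis and vertical below 0.2 rad); the robot touches nothing.
It fails at once if a nut is picked up (its origin more than 25 mm above the board's top) (height (world z) of any of nut_a, nut_b, nut_c above 0.095 m).
It fails at once if a nut is put into the screw drawer ((x of nut_a in the frame of screw_drawer between -0.132 and 0.132 m and y of nut_a in the frame of screw_drawer between -0.063 and 0.063 m and height (world z) of nut_a below 0.05 m) or (x of nut_b in the frame of screw_drawer between -0.132 and 0.132 m and y of nut_b in the frame of screw_drawer between -0.063 and 0.063 m and height (world z) of nut_b below 0.05 m) or (x of nut_c in the frame of screw_drawer between -0.132 and 0.132 m and y of nut_c in the frame of screw_drawer between -0.063 and 0.063 m and height (world z) of nut_c below 0.05 m)).
It fails at once if the tin or the brass bush is shifted more than 20 mm or knocked over (distance of any of tin, bush from where it was at the start of the episode above 0.02 m or angle between any of tin, bush's own z axis and vertical above 0.5 rad).
It fails at once if the hammer, wrench, oil bottle or pot on the bench is moved more than 30 mm or the bottle or pot knocked over (distance of any of hammer, wrench, oil, cup from where it was at the start of the episode above 0.03 m or angle between any of oil, cup's own z axis and vertical above 0.5 rad).
It also fails if it takes over 58 s, if anything falls off the work surface, if the arm or the gripper's body presses on something with over 40 N, if the wrist force passes 120 N, or if a joint passes its speed limit or range.

ROBOT

A 6-joint arm with a two-finger parallel gripper is mounted at the origin on the work surface. World frame = base frame: x ahead of the robot, y to its left, z up, the work surface at z = 0. Lengths are in m, angles in rad, forces in N, time in s.
With the tool pointing down it reaches from about 0.425 to 0.95 m from the base axis. Payload 3.5 kg.
Tool frame: the origin (TCP) lies on the centre line of the jaws, within the pads' length; the fingertips stand 17 mm ahead of it and the grasp point (between the pads) lies 2 mm behind it; z points along the fingers, y is the line along which they close (so a half turn about z gives the same grasp; the last joint's range is limited). The gripper opens to 85 mm and grips with 20 to 120 N. Pads are 22 mm wide; open, the fingers measure 114 mm over their backs; the gripper's body (76 mm by 85 mm) begins 54 mm behind the grasp point. The pads swing forward as they close: fully open they stand 13 mm farther back than shut.
Start: joints at [1.098, 0.286, 1.577, -0, 1.279, -0.15], TCP at [0.214, 0.64, 0.248] pointing down, gripper open.
Joint ranges: [-2.77, 2.77], [-0.9, 2.22], [0.21, 2.48], [-1.53, 4.67], [0.24, 2.81], [-2.84, 2.84]. Speed limits (rad/s): [2.79, 2.79, 3.14, 3.14, 3.14, 3.14].

INTERFACE

Orientations are given as a unit quaternion [x, y, z, w].
In Python, from plant import ctrl gives the robot as it stands. The module is installed in compiled form; this text tells all that it offers.
- The arm moves only by the tool drive_tool, never from a script. Its argument "moves" is a list of rows, each a list of 3 entries, a list of its own where there are three numbers: the turn, a rotation vector about the tool's x, y, z in rad, then the shift along the tool's x, y, z in m, then the finger opening in m, from 0 to 0.0854. A call has 1 to 5 rows; each row shifts and turns the commanded pose from where the row before left it, along the tool's axes as they then stand; what a row does not reach is not made up. A row lasts 1/8 s, in which the tool goes at most 62.5 mm and 10.7 degrees, less where a joint would pass 70% of its speed; a pose out of reach is approached as far as the arm can. A call with a gripper value outside its range is refused whole. The fingers move at their own pace and stop on an object; "grip_force" is the grip in N (left out, the last holds). Time passes only in rows, so rows that do not move let the fingers close. It gives the time, the measured TCP pose, the force, the opening and the grip force at its end, in the units of the state.
- ctrl.get_state(): the state, without advancing time (a new reading comes with each control period).
- ctrl.read_camera(name): name is "scene" or "top" or "wrist"; returns a dict with "image" (384x512x3 uint8, red, green, blue), "fx", "fy", "cx", "cy" (pixels), "dist" ([k1, k2, p1, p2, k3] as OpenCV has them; the pictures are not rectified), "R" (3x3) and "t" (3): a world point X has camera coordinates R X + t. Camera axes: x right, y down, z forward; pixel columns grow to the right and rows downward; lengths in m; the calibration is good to about 2 mm. A picture is of the moment at which its call begins. There is no depth.
- ctrl.sign_off(): hands the job in; it is judged then, once.
The state is a dict: "time": time; "qpos": joint angles; "dq": joint speeds; "joint_efforts": joint torques, N m; "eef_pos": TCP position; "tcp_rot": TCP orientation; "contact_force": force on the tool from outside, world axes, zero at the start; "wrist_torque": the same for the moment, N m; "opening": opening from 0.0 (shut) to 1.0 (fully open); "finger_force": force on a finger pad.
Only numpy, scipy, OpenCV 4.12 (cv2) and the standard library are available. Lean on these libraries where they do the work, as an engineer would, in place of code of your own. Each camera call takes 0.05 s, during which the arm holds its last target. There are 200 camera calls.

## Working session

There is one attempt and no reset: what is moved stays moved. The work goes in short steps, Python scripts to look and compute and a tool call to move; the robot and the scene stay as the last step left them, time stands still between calls to the robot, and variables do not carry over. Pictures are saved under pics/ and viewed, at most 10 in all, crops included, and the job is handed in when it is done.

Besides the shell and the picture viewer there is one more tool, called after ">>>" in YAML: its name, and indented under it one key for each argument. drive_tool: Moves the arm, as the interface text tells. Its arguments: {"type":"object","properties":{"moves":{"type":"array","items":{"type":"array"}},"grip_force":{"type":"number"}},"required":["moves"]}

```bash
mkdir -p pics
cat > h.py <<'E'
import numpy as np, cv2
from plant import ctrl
def K(c): return np.array([[c["fx"],0,c["cx"]],[0,c["fy"],c["cy"]],[0,0,1.]])
def ray(c,uv,z):
    uv=np.array(uv,float).reshape(-1,1,2)
    n=cv2.undistortPoints(uv,K(c),np.array(c["dist"],float)).reshape(-1,2)
    R=np.array(c["R"]);t=np.array(c["t"]);C=-R.T@t
    d=np.c_[n,np.ones(len(n))]@R
    return C+d*((z-C[2])/d[:,2])[:,None]
def proj(c,X):
    r,_=cv2.Rodrigues(np.array(c["R"],float))
    return cv2.projectPoints(np.array(X,float).reshape(-1,1,3),r,np.array(c["t"],float),K(c),np.array(c["dist"],float))[0].reshape(-1,2)
def snap(n):
    return ctrl.read_camera(n)
E
python3 - <<'E'
from h import *
import pickle
for n in ("scene","top"):
    c=snap(n); pickle.dump(c,open(n+".pkl","wb")); cv2.imwrite(f"pics/{n}0.png",c["image"][:,:,::-1])
    print(n,-np.array(c["R"]).T@np.array(c["t"]))
s=ctrl.get_state(); print(s["time"],s["eef_pos"],s["tcp_rot"],s["opening"])
E
```

```text
scene [1.33954768 0.43445648 0.75764545]
top [0.38190152 0.01735489 1.32717518]
0.1 [0.21383743 0.63964517 0.24707503] [ 1.60699270e-01  9.87002845e-01 -1.01183918e-03 -3.22662522e-04] 0.9979166059975759
```

View pics/scene0.png

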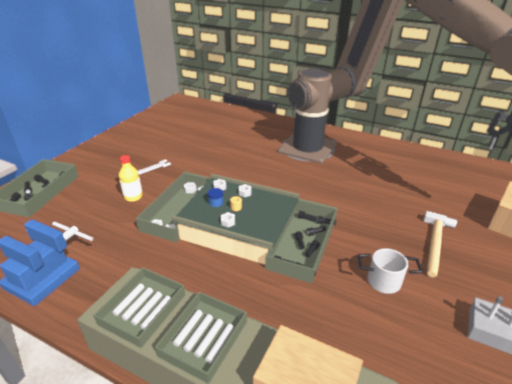

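View pics/top0.png

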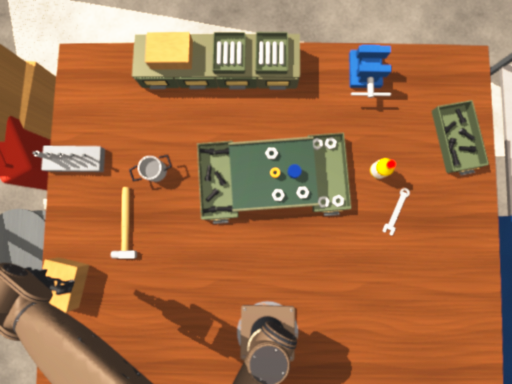

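The scene view shows the board between two drawers, with the screw drawer on the hammer's side. In the top view, the screw drawer is at about (215,180) and the nut drawer at about (332,175), which is the robot's -y side. Loose nuts are at about (272,154), (278,195) and (302,193), the bush at (275,173) and the tin at (295,172).

Run:
```python
from h import *
import pickle
T=pickle.load(open("top.pkl","rb"));S=pickle.load(open("scene.pkl","rb"))
def blobs(c,m,lo):
    n,l,st,ce=cv2.connectedComponentsWithStats(m.astype(np.uint8)); return [(ce[i].round(1),st[i][4],st[i][:4]) for i in range(1,n) if st[i][4]>=lo]
for nm,c,roi in(("top",T,(195,350,130,225)),("scene",S,(135,340,170,275))):
    im=c["image"]; hsv=cv2.cvtColor(im,cv2.COLOR_RGB2HSV); R=np.zeros(im.shape[:2],bool);R[roi[2]:roi[3],roi[0]:roi[1]]=1
    h,s,v=[hsv[:,:,i].astype(int) for i in range(3)]
    for k,m in(("steel",(s<50)&(v>150)),("blue",(h>100)&(h<130)&(s>150)),("brass",(h>14)&(h<30)&(s>120)&(v>150))):
        for b in blobs(c,m&R,8): print(nm,k,b[0],b[1],b[2],ray(c,b[0],.089)[0].round(3))
# board top (dark green) outline in top view
im=T["image"];print(im[185,250],im[150,240],im[185,320],im[160,330])
m=(cv2.absdiff(im,np.full_like(im,1)*im[185,250]).max(2)<14);R=np.zeros(m.shape,bool);R[130:225,220:335]=1
cn,_=cv2.findContours((m&R).astype(np.uint8),0,2);cn=max(cn,key=cv2.contourArea);r=cv2.boxPoints(cv2.minAreaRect(cn));print(r,ray(T,r,.07).round(3))
big=cv2.resize(T["image"][125:225,190:360],None,fx=4.6,fy=4.6,interpolation=cv2.INTER_CUBIC);cv2.imwrite("pics/t1.png",big[:,:,::-1])
```

```text
top steel [317.8 143.1] 63 [313 139  10  10] [ 0.67  -0.165  0.089]
top steel [330.2 143. ] 100 [325 138  12  12] [ 0.671 -0.208  0.089]
top steel [271.  152.5] 111 [265 147  13  12] [ 0.635 -0.002  0.089]
top steel [302.1 191.8] 119 [296 186  13  13] [ 0.498 -0.11   0.089]
top steel [277.4 194.4] 119 [271 188  14  13] [ 0.488 -0.025  0.089]
top steel [337.7 200.5] 109 [332 194  12  13] [ 0.47  -0.233  0.089]
top steel [323.8 201.4] 80 [318 197  12  10] [ 0.466 -0.185  0.089]
top blue [294.1 170.8] 148 [288 164  14  14] [ 0.571 -0.082  0.089]
top brass [273.5 139. ] 8 [270 139   8   1] [ 0.683 -0.01   0.089]
top brass [197. 152.] 9 [197 148   1   9] [0.634 0.259 0.089]
top brass [198. 170.] 11 [198 165   1  11] [0.57  0.253 0.089]
top brass [274.7 172.1] 90 [270 167  11  11] [ 0.566 -0.015  0.089]
top brass [199.  188.5] 8 [199 185   1   8] [0.505 0.247 0.089]
top brass [200. 206.] 11 [200 201   1  11] [0.444 0.242 0.089]
scene steel [143.  171.1] 37 [138 170  14   4] [ 0.558 -0.368  0.089]
scene steel [137.5 187.4] 89 [135 179   7  17] [ 0.639 -0.32   0.089]
scene steel [219.8 183.6
[... 290 characters left out ...]
 218  13   8] [ 0.74  -0.163  0.089]
scene steel [168.7 225.5] 31 [165 223   9   5] [ 0.74  -0.125  0.089]
scene steel [136. 271.] 10 [135 270   4   4] [ 0.907 -0.092  0.089]
scene blue [215.  194.1] 136 [208 189  15  12] [ 0.559 -0.091  0.089]
scene brass [136.5 175.9] 19 [135 173   5   7] [ 0.59  -0.367  0.089]
scene brass [138.7 197. ] 36 [135 192   8  10] [ 0.676 -0.284  0.089]
scene brass [232.2 205.2] 23 [231 201   4   9] [ 0.584 -0.018  0.089]
[ 96 121  96] [ 91 118  91] [ 97 103  73] [156 167 116]
[[226.98538 147.25735]
 [314.20346 139.81192]
 [319.47232 201.53287]
 [232.25424 208.9783 ]] [[ 0.656  0.155  0.07 ]
 [ 0.687 -0.155  0.07 ]
 [ 0.467 -0.173  0.07 ]
 [ 0.436  0.131  0.07 ]]
```

View pics/t1.png

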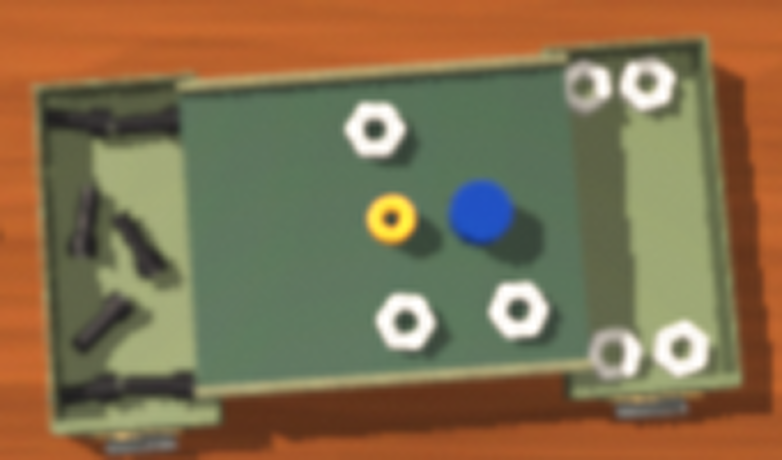

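>>> drive_tool:
  moves:
    - [[0,0,0.165],[0,0,0],0.025]
    - [[0,0,0.165],[0,0,0],0.025]
    - [[0,0,0.165],[0,0,0],0.025]
    - [[0,0,0.165],[0,0,0],0.025]
    - [[0,0,0.165],[0,0,0],0.025]

```text
time: 0.72
eef_pos: [0.2139, 0.6398, 0.2475]
tcp_rot: [0.545, 0.838, -0.001, 0.0]
contact_force: [0.5, 0.6, 0.9]
opening: 0.295
finger_force: 0.0
```

>>> drive_tool:
  moves:
    - [[0,0,0.165],[0,0,0],0.025]
    - [[0,0,0.165],[0,0,0],0.025]
    - [[0,0,0],[0,0,0],0.025]

```text
time: 1.1
eef_pos: [0.2139, 0.6398, 0.2476]
tcp_rot: [0.673, 0.74, -0.001, 0.0]
contact_force: [-0.2, 0.9, -1.0]
opening: 0.295
finger_force: 0.0
```

```bash
cat >> h.py <<'E'
TH=0.095; EX=np.array([np.cos(TH),np.sin(TH)]); EY=np.array([-np.sin(TH),np.cos(TH)]); BC=np.array([.5615,-.0105])
def b2w(x,y): return BC+x*EX+y*EY
def w2b(p): d=np.array(p)[:2]-BC; return np.array([d@EX,d@EY])
def tri(ca,ua,cb,ub):
    def g(c,uv):
        a=ray(c,uv,0)[0];b=ray(c,uv,.2)[0];return a,(b-a)/np.linalg.norm(b-a)
    (a,d),(b,e)=g(ca,ua),g(cb,ub)
    st=np.linalg.lstsq(np.c_[d,-e],b-a,rcond=None)[0]
    p,q=a+st[0]*d,b+st[1]*e; return (p+q)/2,np.linalg.norm(p-q)
def togo(x,y,z):
    from scipy.spatial.transform import Rotation as Ro
    s=ctrl.get_state();R=Ro.from_quat(s["tcp_rot"]).as_matrix();w=b2w(x,y)
    return R.T@(np.array([*w,z])-np.array(s["eef_pos"]))
E
python3 - <<'E'
from h import *
import pickle
T=pickle.load(open("top.pkl","rb"));S=pickle.load(open("scene.pkl","rb"))
for n,a,b in(("A",(271,152.5),(227.6,219.2)),("B",(277.4,194.4),(244.9,189.8)),("C",(302.1,191.8),(219.8,183.6)),("tin",(294.1,170.8),(215,194.1)),):
    p,e=tri(T,a,S,b);print(n,p.round(4),e.round(4),w2b(p).round(4))
from scipy.spatial.transform import Rotation as Ro
s=ctrl.get_state();print(s["eef_pos"],Ro.from_quat(s["tcp_rot"]).as_matrix().round(3),s["opening"],w2b(s["eef_pos"]))
E
```

```text
A [ 0.6367 -0.0022  0.0817] 0.0013 [0.0757 0.0011]
B [ 0.4892 -0.0264  0.0821] 0.0018 [-0.0734 -0.009 ]
C [ 0.499  -0.1112  0.0846] 0.0005 [-0.0718 -0.0943]
tin [ 0.5704 -0.0827  0.0987] 0.0022 [ 0.002  -0.0727]
[0.2139331  0.63984203 0.24758297] [[-0.095  0.996 -0.001]
 [ 0.996  0.095 -0.001]
 [-0.001 -0.001 -1.   ]] 0.2952722899139292 [-0.28431008  0.68037878]
```

The two-view heights (nut mid-height about 82 mm) agree with the text. I'll start with nut A.

>>> drive_tool:
  moves:
    - [[0,0,0],[-0.041,0.024,0],0.025]
    - [[0,0,0],[-0.041,0.024,0],0.025]
    - [[0,0,0],[-0.041,0.024,0],0.025]
    - [[0,0,0],[-0.041,0.024,0],0.025]
    - [[0,0,0],[-0.041,0.024,0],0.025]

```text
time: 1.72
eef_pos: [0.3532, 0.4458, 0.2482]
tcp_rot: [0.672, 0.74, -0.0, 0.0]
contact_force: [1.2, 0.5, 0.5]
opening: 0.295
finger_force: 0.0
```

>>> drive_tool:
  moves:
    - [[0,0,0],[-0.041,0.024,0],0.025]
    - [[0,0,0],[-0.041,0.024,0],0.025]
    - [[0,0,0],[-0.041,0.024,0],0.025]
    - [[0,0,0],[-0.041,0.024,0],0.025]
    - [[0,0,0],[-0.041,0.024,0],0.025]

```text
time: 2.35
eef_pos: [0.4917, 0.2528, 0.2482]
tcp_rot: [0.672, 0.74, 0.0, -0.0]
contact_force: [0.9, 0.3, 0.4]
opening: 0.297
finger_force: 0.0
```

>>> drive_tool:
  moves:
    - [[0,0,0],[-0.041,0.024,0],0.025]
    - [[0,0,0],[-0.041,0.024,0],0.025]
    - [[0,0,0],[-0.041,0.024,0.02],0.025]
    - [[0,0,0],[-0.041,0.024,0.03],0.025]
    - [[0,0,0],[-0.041,0.024,0.03],0.025]

```text
time: 2.98
eef_pos: [0.6304, 0.0599, 0.1676]
tcp_rot: [0.672, 0.74, 0.0, 0.0]
contact_force: [0.9, -0.2, 0.2]
opening: 0.292
finger_force: 0.0
```

Run:
```python
from h import *
print(ctrl.get_state()["eef_pos"],togo(.0757,.055,.092))
c=snap("scene");cv2.imwrite("pics/s2.png",cv2.resize(c["image"][140:290,110:370],None,fx=3,fy=3)[:,:,::-1])
```

```text
[0.6304417  0.05987581 0.16759303] [-0.00851766  0.00033751  0.07559343]
```

View pics/s2.png

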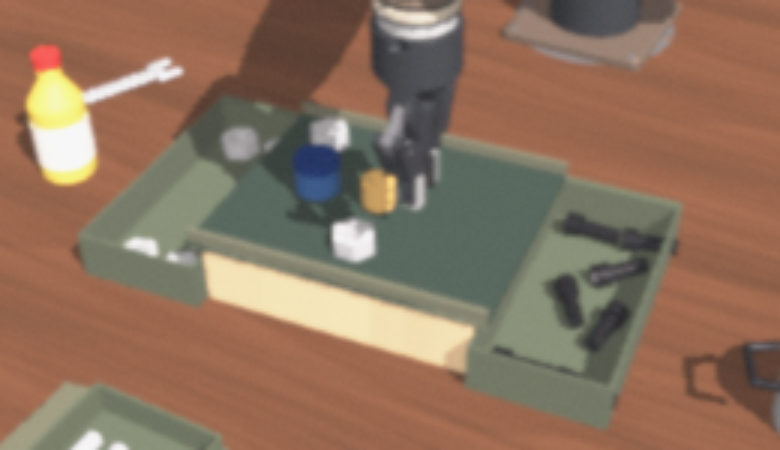

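The crop shows the fingers at (415,180), still above the board and on the far side of nut A (353,240) from the nut drawer. Bush and tin are untouched at (378,190) and (317,172). The fingers can go straight down.

>>> drive_tool:
  moves:
    - [[0,0,0],[0,0,0.02],0.025]
    - [[0,0,0],[0,0,0.02],0.025]
    - [[0,0,0],[0,0,0.02],0.025]
    - [[0,0,0],[0,0,0.01],0.025]
    - [[0,0,0],[0,0,0.005],0.025]

```text
time: 3.65
eef_pos: [0.6293, 0.0618, 0.0927]
tcp_rot: [0.673, 0.74, -0.0, -0.0]
contact_force: [0.4, 0.3, 0.2]
opening: 0.294
finger_force: 0.0
```

>>> drive_tool:
  moves:
    - [[0,0,0],[-0.01,0,0],0.025]
    - [[0,0,0],[-0.01,0,0],0.025]
    - [[0,0,0],[-0.01,0,0],0.025]
    - [[0,0,0],[-0.01,0,0],0.025]
    - [[0,0,0],[-0.01,0,0],0.025]

```text
time: 4.28
eef_pos: [0.6345, 0.0109, 0.0937]
tcp_rot: [0.674, 0.739, 0.0, -0.0]
contact_force: [-0.4, 2.9, -0.3]
opening: 0.292
finger_force: 0.7
```

Run:
```python
from h import *
print(w2b(ctrl.get_state()["eef_pos"]),togo(.0757,-.175,.092))
c=snap("scene");cv2.imwrite("pics/s3.png",cv2.resize(c["image"][140:290,110:370],None,fx=3,fy=3)[:,:,::-1])
```

```text
[0.07470261 0.0143492 ] [-0.18934706  0.00150042  0.00154148]
```

View pics/s3.png

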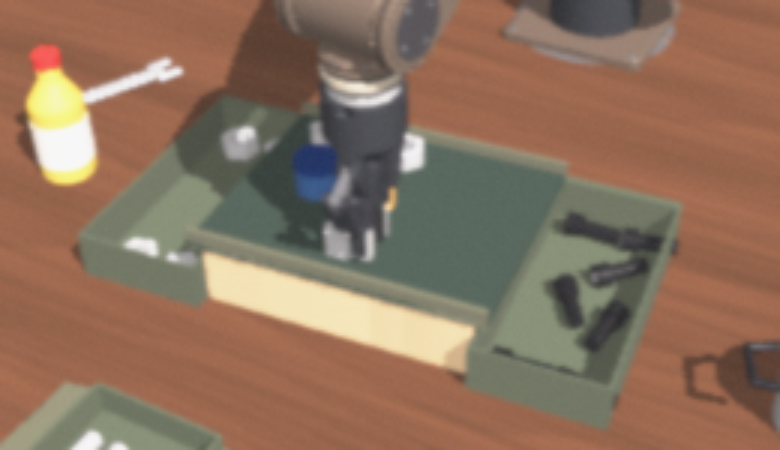

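Nut A, at (340,240), is moving ahead of the fingertips with about 3 N of push. I'll keep sweeping.

>>> drive_tool:
  moves:
    - [[0,0,0],[-0.012,0,0],0.025]
    - [[0,0,0],[-0.012,0,0],0.025]
    - [[0,0,0],[-0.012,0,0],0.025]
    - [[0,0,0],[-0.012,0,0],0.025]
    - [[0,0,0],[-0.012,0,0],0.025]

```text
time: 4.95
eef_pos: [0.64, -0.0491, 0.0934]
tcp_rot: [0.673, 0.739, 0.0, 0.0]
contact_force: [-0.0, 2.1, 1.3]
opening: 0.29
finger_force: 1.1
```

>>> drive_tool:
  moves:
    - [[0,0,0],[-0.012,0,0],0.025]
    - [[0,0,0],[-0.012,0,0],0.025]
    - [[0,0,0],[-0.012,0,0],0.025]
    - [[0,0,0],[-0.012,0,0],0.025]
    - [[0,0,0],[-0.012,0,0],0.025]

```text
time: 5.58
eef_pos: [0.6455, -0.1088, 0.0934]
tcp_rot: [0.673, 0.739, 0.0, -0.0]
contact_force: [-0.9, 2.9, 2.5]
opening: 0.296
finger_force: 1.2
```

>>> drive_tool:
  moves:
    - [[0,0,0],[-0.012,0,0],0.025]
    - [[0,0,0],[-0.012,0,0],0.025]
    - [[0,0,0],[-0.012,0,0],0.025]
    - [[0,0,0],[-0.012,0,0],0.025]
    - [[0,0,0],[-0.012,0,0],0.025]

```text
time: 6.2
eef_pos: [0.6508, -0.1689, 0.0929]
tcp_rot: [0.674, 0.739, -0.0, -0.0]
contact_force: [0.6, -0.4, -1.0]
opening: 0.289
finger_force: 0.0
```

Run:
```python
from h import *
print(w2b(ctrl.get_state()["eef_pos"]))
c=snap("scene");d=snap("top");a=cv2.resize(c["image"][140:270,120:350],None,fx=2,fy=2);b=cv2.resize(d["image"][125:225,190:360],None,fx=2.7,fy=2.7)
o=np.zeros((540,460,3),np.uint8);o[:260]=a;o[265:265+270,:459]=b;cv2.imwrite("pics/s4.png",o[:,:,::-1])
```

```text
[ 0.07390985 -0.16611063]
```

View pics/s4.png

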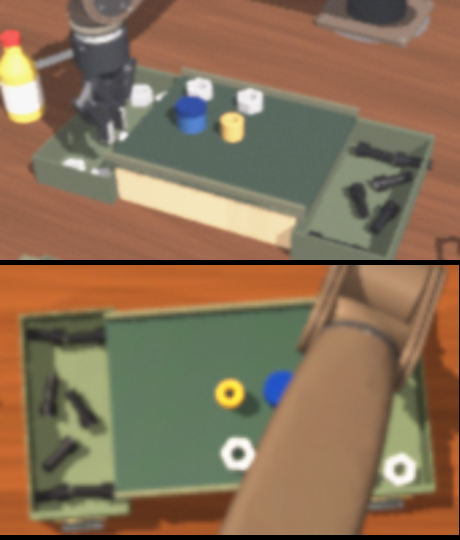

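Contact force fell to zero at the board end, and the board is clear in that lane, so nut A went over. The tin, bush and other nuts look undisturbed. Next I'll lift and move into the gap behind nut C.

>>> drive_tool:
  moves:
    - [[0,0,0],[0,0,-0.03],0.025]
    - [[0,0,0],[0,0,-0.03],0.025]
    - [[0,0,0],[0,0,-0.03],0.025]
    - [[0,0,0],[0,0,0],0.025]
    - [[0,0,0],[0.03,-0.036,0],0.025]

```text
time: 6.92
eef_pos: [0.6128, -0.1421, 0.1819]
tcp_rot: [0.674, 0.739, -0.0, 0.0]
contact_force: [-0.1, -0.0, -0.3]
opening: 0.293
finger_force: 0.0
```

>>> drive_tool:
  moves:
    - [[0,0,0],[0.03,-0.036,0],0.025]
    - [[0,0,0],[0.03,-0.036,0],0.025]
    - [[0,0,0],[0.024,-0.038,0],0.025]
    - [[0,0,0],[0,0,0],0.025]
    - [[0,0,0],[0,0,0],0.025]

```text
time: 7.55
eef_pos: [0.4951, -0.0679, 0.1827]
tcp_rot: [0.673, 0.739, -0.0, -0.0]
contact_force: [0.4, 0.1, -0.2]
opening: 0.294
finger_force: 0.0
```

Run:
```python
from h import *
print(w2b(ctrl.get_state()["eef_pos"]),togo(-.0725,-.0516,.092))
c=snap("scene");a=cv2.resize(c["image"][140:270,120:350],None,fx=3,fy=3)
cv2.imwrite("pics/s5.png",a[:,:,::-1])
```

```text
[-0.07149593 -0.05082057] [-0.0007826  -0.00097966  0.09067213]
```

View pics/s5.png

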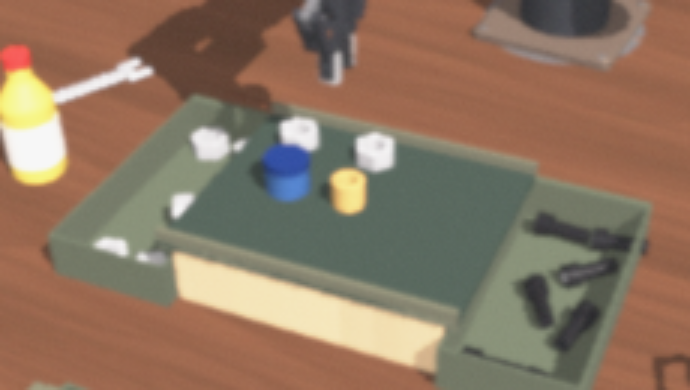

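Nut A now shows in the nut drawer at (183,207). Nuts C (300,133) and B (375,150), the tin and the bush haven't moved, and the fingers are above the gap. Going down.

>>> drive_tool:
  moves:
    - [[0,0,0],[-0.001,-0.001,0.02],0.025]
    - [[0,0,0],[0,0,0.025],0.025]
    - [[0,0,0],[0,0,0.025],0.025]
    - [[0,0,0],[0,0,0.015],0.025]
    - [[0,0,0],[0,0,0.005],0.025]

```text
time: 8.22
eef_pos: [0.4942, -0.0692, 0.0923]
tcp_rot: [0.674, 0.739, -0.0, -0.001]
contact_force: [-0.4, -0.3, -1.4]
opening: 0.29
finger_force: 0.0
```

>>> drive_tool:
  moves:
    - [[0,0,0],[-0.008,0,0],0.025]
    - [[0,0,0],[-0.01,0,0],0.025]
    - [[0,0,0],[-0.01,0,0],0.025]
    - [[0,0,0],[-0.01,0,0],0.025]
    - [[0,0,0],[-0.01,0,0],0.025]

```text
time: 8.85
eef_pos: [0.4989, -0.1174, 0.0938]
tcp_rot: [0.674, 0.739, 0.0, 0.0]
contact_force: [-0.1, 1.8, 2.8]
opening: 0.296
finger_force: 1.1
```

>>> drive_tool:
  moves:
    - [[0,0,0],[-0.012,0,0],0.025]
    - [[0,0,0],[-0.012,0,0],0.025]
    - [[0,0,0],[-0.012,0,0],0.025]
    - [[0,0,0],[-0.012,0,0],0.025]
    - [[0,0,0],[-0.012,0,0],0.025]

```text
time: 9.48
eef_pos: [0.504, -0.1775, 0.0931]
tcp_rot: [0.673, 0.739, -0.0, -0.0]
contact_force: [-0.1, 0.5, -0.9]
opening: 0.294
finger_force: 0.0
```

>>> drive_tool:
  moves:
    - [[0,0,0],[-0.01,0,0],0.025]
    - [[0,0,0],[0,0,0],0.025]
    - [[0,0,0],[0,0,-0.03],0.025]
    - [[0,0,0],[0,0,-0.03],0.025]
    - [[0,0,0],[0,0,-0.03],0.025]

```text
time: 10.1
eef_pos: [0.5049, -0.186, 0.1841]
tcp_rot: [0.673, 0.739, -0.0, -0.0]
contact_force: [-0.5, 0.7, 0.9]
opening: 0.298
finger_force: 0.0
```

Run:
```python
from h import *
print(w2b(ctrl.get_state()["eef_pos"]),togo(-.0735,.045,.182))
c=snap("scene");a=cv2.resize(c["image"][140:270,120:350],None,fx=3,fy=3)
cv2.imwrite("pics/s6.png",a[:,:,::-1])
```

```text
[-0.07299241 -0.16930526] [ 0.21430338 -0.00084571  0.00215444]
```

View pics/s6.png

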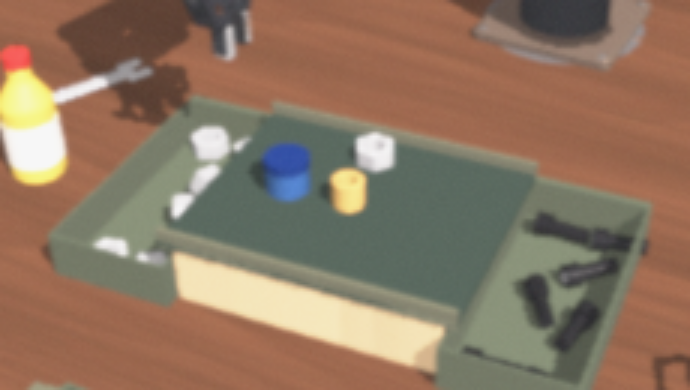

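Nut C is in the drawer at (205,180). For nut B I'll finish the sweep faster so it lands past C.

>>> drive_tool:
  moves:
    - [[0,0,0],[0.054,0,0],0.025]
    - [[0,0,0],[0.054,0,0],0.025]
    - [[0,0,0],[0.054,0,0],0.025]
    - [[0,0,0],[0.052,0,0],0.025]
    - [[0,0,0],[0,-0.001,0],0.025]

```text
time: 10.78
eef_pos: [0.4832, 0.0296, 0.1827]
tcp_rot: [0.671, 0.741, -0.0, -0.001]
contact_force: [0.5, 0.0, -0.5]
opening: 0.291
finger_force: 0.0
```

>>> drive_tool:
  moves:
    - [[0,0,0],[0,0,0.02],0.025]
    - [[0,0,0],[0,0,0.025],0.025]
    - [[0,0,0],[0,0,0.025],0.025]
    - [[0,0,0],[0,0,0.016],0.025]
    - [[0,0,0],[0,0,0.005],0.025]

```text
time: 11.4
eef_pos: [0.4837, 0.0261, 0.0912]
tcp_rot: [0.674, 0.739, -0.001, -0.001]
contact_force: [1.4, 0.3, -0.5]
opening: 0.289
finger_force: 0.0
```

>>> drive_tool:
  moves:
    - [[0,0,0],[-0.01,0,0],0.025]
    - [[0,0,0],[-0.01,0,0],0.025]
    - [[0,0,0],[-0.01,0,0],0.025]
    - [[0,0,0],[-0.014,0,0],0.025]
    - [[0,0,0],[-0.016,0,0],0.025]

```text
time: 12.02
eef_pos: [0.4902, -0.0341, 0.0928]
tcp_rot: [0.673, 0.739, 0.0, 0.0]
contact_force: [1.0, 1.6, 1.8]
opening: 0.295
finger_force: 0.9
```

>>> drive_tool:
  moves:
    - [[0,0,0],[-0.018,0,0],0.025]
    - [[0,0,0],[-0.022,0,0],0.025]
    - [[0,0,0],[-0.026,0,0],0.025]
    - [[0,0,0],[-0.03,0,0],0.025]
    - [[0,0,0],[-0.03,0,0],0.025]

```text
time: 12.65
eef_pos: [0.5014, -0.1605, 0.0923]
tcp_rot: [0.673, 0.739, -0.0, 0.0]
contact_force: [0.2, -1.0, 0.1]
opening: 0.292
finger_force: 0.0
```

>>> drive_tool:
  moves:
    - [[0,0,0],[-0.03,0,0],0.025]
    - [[0,0,0],[0,0,0],0.025]
    - [[0,0,0],[0,0,-0.03],0.025]
    - [[0,0,0],[0,0,-0.04],0.025]
    - [[0,0,0],[0,0,-0.04],0.025]

```text
time: 13.28
eef_pos: [0.5036, -0.1881, 0.2027]
tcp_rot: [0.673, 0.739, -0.0, -0.001]
contact_force: [0.1, -0.6, -0.4]
opening: 0.297
finger_force: 0.0
```

>>> drive_tool:
  moves:
    - [[0,0,0],[0.05,0,0],0.025]
    - [[0,0,0],[0.05,0,0],0.025]
    - [[0,0,0],[0.05,0,0],0.025]
    - [[0,0,0],[0.05,0,0],0.025]
    - [[0,0,0],[0.05,0,0],0.025]

```text
time: 13.9
eef_pos: [0.4801, 0.0621, 0.202]
tcp_rot: [0.673, 0.739, -0.0, -0.0]
contact_force: [0.9, 0.4, 0.2]
opening: 0.294
finger_force: 0.0
```

>>> drive_tool:
  moves:
    - [[0,0,0],[0.05,0,0],0.025]
    - [[0,0,0],[0.05,0,0],0.025]
    - [[0,0,0],[0.05,0,0],0.025]
    - [[0,0,0],[0.05,0,0],0.025]
    - [[0,0,0],[0,0,0],0.025]

```text
time: 14.52
eef_pos: [0.4611, 0.2622, 0.2019]
tcp_rot: [0.672, 0.741, -0.0, -0.0]
contact_force: [1.3, -0.8, 0.1]
opening: 0.294
finger_force: 0.0
```

Run:
```python
from h import *
c=snap("scene");d=snap("top");a=cv2.resize(c["image"][150:250,120:260],None,fx=4,fy=4);b=cv2.resize(d["image"][125:225,250:360],None,fx=1.8,fy=1.8)
o=np.zeros((600,560,3),np.uint8);o[:400]=a;o[405:585,:198]=b;cv2.imwrite("pics/s7.png",o[:,:,::-1])
```

```text
(no output)
```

View pics/s7.png

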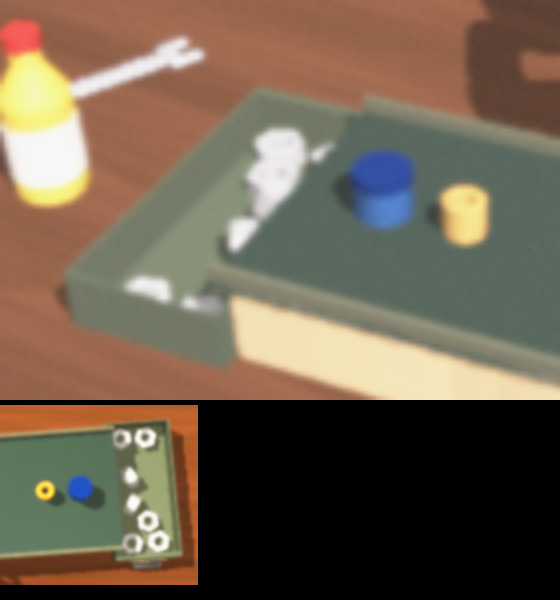

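Nothing is left on the board but the tin and bush, and all three nuts are in the drawer at top-view crop positions (130,476), (133,503) and (148,520). Two look tilted and B lies beside or against another nut, so I'll check heights before handing in.

Run:
```python
from h import *
c=snap("scene");d=snap("top")
for n,t,s in(("A",(322.2,164.4),(180,208.7)),("C",(323.9,179.4),(186.5,200)),("B",(332.2,188.9),(188,195)),("fixed",(337.7,200.5),(190,186))):
    p,e=tri(d,t,c,s);q=w2b(p)+[0,.202];print(n,p.round(3),e.round(4),"drawer",q.round(3))
h=cv2.cvtColor(d["image"],cv2.COLOR_RGB2HSV);m=((h[:,:,0]>100)&(h[:,:,0]<130)&(h[:,:,1]>150));m[:,:250]=0;m[:,310:]=0;m[:130]=0;m[220:]=0
print(np.argwhere(m).mean(0)[::-1])
```

```text
A [ 0.606 -0.191  0.03 ] 0.0036 drawer [0.027 0.018]
C [ 0.553 -0.201  0.025] 0.0099 drawer [-0.026  0.014]
B [ 0.517 -0.228  0.014] 0.001 drawer [-0.064 -0.01 ]
fixed [ 0.475 -0.248  0.018] 0.0007 drawer [-0.108 -0.026]
[294.09459459 170.77027027]
```

```bash
python3 -c "
from h import *
print(ctrl.sign_off())"
```

```text
the job is handed in; nothing more can be done
None
```

I swept all three nuts over the board's end into the nut drawer and handed the job in. My last measurements put them inside the walls, about 30 mm or lower against the 50 mm limit. The tin hasn't moved, and the bush and everything I could see on the bench look untouched, but no verdict came back.

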